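# Load a test tube past the sprung flap of a tube holder

### The arm

A 6-joint arm with a two-finger parallel gripper is mounted at the origin on a cart in front of the work surface, level with it; the furniture and walls round the work are solid. World frame = base frame: x ahead of the robot, y to its left, z up, the work surface at z = 0. Lengths are in m, angles in rad, forces in N, time in s.
With the tool pointing down it reaches from about 0.325 to 0.925 m from the base axis. Payload 3.1 kg.
Tool frame: the origin (TCP) lies on the centre line of the jaws, within the pads' length; the fingertips stand tips_ahead ahead of it and the grasp point (between the pads) lies 8 mm behind it (tips_ahead is the distance from the TCP to the fingertips, in m); y points along the fingers, x is the direction in which the jaws open and shut, and the axes are right-handed (so a half turn about y gives the same grasp; the last joint's range is limited). The gripper opens to 85 mm and grips with 20 to 120 N. Pads are 22 mm wide; open, the fingers measure 114 mm over their backs; the gripper's body (76 mm by 85 mm) begins 54 mm behind the grasp point. The pads swing forward as they close: fully open they stand 13 mm farther back than shut.
Start: joints at [1.203, 0.217, 1.613, -0, 1.311, -0.112], TCP at [0.158, 0.605, 0.242] pointing down, gripper open.
Joint ranges: [-2.75, 2.75], [-0.78, 2.1], [0.31, 2.55], [-1.13, 4.27], [0.13, 2.63], [-2.58, 2.58]. Speed limits (rad/s): [2.79, 2.79, 3.14, 3.14, 3.14, 3.14].

### API

Orientations are given as a unit quaternion [x, y, z, w].
In Python, from rig import * gives the robot as it stands.
- The arm moves only by the tool step_arm, never from a script. Its argument "moves" is one flat list of numbers, 5 for each row, row after row: the closure, from 0 (fully open) to 1 (shut), then the shift along the tool's x, y, z in mm, then the turn about the tool's y in rad. In form: [grip, x, y, z, turn, grip, x, y, z, turn, ...]. A call has exactly 8 rows; each row shifts and turns the commanded pose from where the row before left it, along the tool's axes as they then stand; what a row does not reach is not made up. A row lasts 1/12 s, in which the tool goes at most 41.7 mm and 7.16 degrees, less where a joint would pass 70% of its speed; a pose out of reach is approached as far as the arm can. A call is refused whole if a number of a shift passes 41.7 or a number of a turn 0.125, either way. A call with a gripper value outside its range is refused whole. The fingers move at their own pace and stop on an object; "force" is the grip in N (left out, the last holds). Time passes only in rows, so rows that do not move let the fingers close, or fill a call up. It gives the time, the measured TCP pose, the force and the opening at its end, in the units of the state.
- get_state(): the state, without advancing time (a new reading comes with each control period).
- camera(name): name is "scene" or "top" or "wrist"; returns the picture (480x640x3 uint8, red, green, blue); there is no depth.
- camera_model(name): a dict with "fx", "fy", "cx", "cy" (pixels), "extrinsics" (4x4, takes a point from world to camera coordinates); the wrist camera has in their place "tool_from_camera" (4x4, takes a point from camera to tool coordinates, whose origin is the TCP and whose axes are the tool frame's). Camera axes: x right, y down, z forward; pixel columns grow to the right and rows downward; lengths in m; the calibration is good to about 2 mm. A picture is of the moment at which its call begins: read the wrist's pose just before it. camera_model takes no time and is no camera call.
- finish_job(): hands the job in, once; it reports no verdict.
The state is a dict: "time": time; "q": joint angles; "qd": joint speeds; "joint_efforts": joint torques, N m; "tcp_pos": TCP position; "orientation": TCP orientation; "force": force on the tool from outside, world axes, zero at the start; "wrist_torque": the same for the moment, N m; "opening": opening from 0.0 (shut) to 1.0 (fully open).
Only numpy, scipy, OpenCV 4.12 (cv2) and the standard library are available. Lean on these libraries where they do the work, as an engineer would, in place of code of your own. Each camera call takes 0.05 s, during which the arm holds its last target.

### The job

Load the test tube from the rack, right way up, into the tube holder: with the bottom of the tube press the sprung flap down gently near its free edge (not hard near its hinge, that breaks it), and keep it held back with the tube while you shift the tube across to the well beside the hinge. Push the tube down the well until you feel it meet the stiff seat, whose height is not known, and bed it in by pushing the seat about 5 mm further down without ramming it, then let go and leave the tube standing on the seat. Leave the jar and the flask where they stand.

Things in the scene. Friction and masses are not known exactly. Their poses are not given: they have to be found in the camera images.
- tube_mid (a point): Centre (half-way up) of the clear glass test tube: a straight cylinder 18.6 mm in diameter, flat-bottomed to the touch, 125 mm long, 22 g, upright in the rack at the start; z axis to its open top, bottom 62.5 mm below this point. Grip it within 20 mm of its top: only 41 to 62 mm of it stays above the holder's deck at the end.
- rack: Wooden test-tube rack, 60 (its x) x 218 (its y) x 74 mm high, loose, 240 g; origin at the centre of its underside. Its one tube stands in a middle hole at x = 0, y = +14.5 mm, bottom 14 mm above the table; the upper board with the 24 x 21 mm holes ends at 64 mm, so the upper 75 mm of the tube is free.
- holder: Grey box, 105 (its x) x 72 (its y) mm, fixed to the table; flat deck 105 mm above the table. Origin at table height, 2.5 mm from the centre of the box; x axis from the flap's free edge to its hinge, y along the hinge. A mouth in the deck, 28 mm wide (y), from x = -24 to +26 mm, is shut by a steel flap. Under it is a chamber whose floor, 50 mm below the deck, is hard; the well goes on down.
- well (a point): Axis of the well at deck height (105 mm above the table), 15 mm from the hinge line towards the free edge, under the flap; axes as the holder's. The well is square, 22 x 22 mm, sharp-edged, and begins in the chamber floor 50 mm below the deck.
- flap_edge (a point): Middle of the free edge of the flap (26 mm wide, 44 mm from hinge line to edge), on its upper face; shut, it is level with the deck, 29 mm from the well axis. It goes down and towards the hinge as the flap opens.
- flap (a joint): Opening of the flap, 0 = shut and level, 1.5 rad = hanging down. Its spring shuts it: 0.10 N m when shut and 0.05 N m more per rad, so about 4 N opens it near the free edge, over 15 N near the hinge; more than 10 N on it is too much. It bears on the tube's side with some 4 N while the tube is in, and rubs at some 1 to 3 N as it slides down.
- well_entry (a point): The well's entry in the chamber floor, on its axis, 50 mm below the deck. Down the well, unseen, is a rubber-faced seat, at first 10 to 26 mm below this point, different each time. Friction holds it: it gives way at about 6 N, slides down on at that force (hard end after 14 mm) and stays where it is left. 3 to 8 mm down is right; never ram the tube on it with over 20 N.
- jar_mid (a point): Centre of a white plastic jar with screw cap, 52 mm in diameter, 95 mm high, that stands on the table between the rack and the holder; leave it alone.
- flask_mid (a point): Centre of a small conical glass flask, 65 mm in diameter, 105 mm high, that stands behind; leave it alone.

How it is judged:
On the way, in this order (a step that is already met when the one before it is completed fails the run):
1. the tube presses the flap well open (over 0.7 rad) (value of joint flap above 0.7 rad and contact force between tube and flap above 0.5 N), for 0.1 s.
2. the tube is down the well and has pushed the seat down by more than 3 mm (horizontal distance between tube_mid and well below 0.008 m and z of tube_mid in the frame of well below 0.007 m and value of joint seat above 0.003 m), for 0.2 s.
At the end, for the whole second after the job is handed in: The tube stands right way up in the well (middle within 8 mm of its axis and at most 7 mm above the deck, tilt under 0.15 rad), bottom on the seat (within 4 mm), the seat 3 to 8 mm below where it was found, the flap held back by the tube (over 1.1 rad); all at rest and let go (all of step 2 and angle between tube's own z axis and vertical below 0.15 rad and value of joint seat below 0.008 m and z of tube_mid in the frame of seat below 0.0665 m and value of joint flap above 1.1 rad and linear speed of tube below 0.01 m/s and contact force between the fingers and tube below 0.01 N); the robot touches nothing.
It fails at once if the tube presses on the flap with more than 10 N (contact force between tube and flap above 10 N).
It fails at once if the gripper presses on the flap with more than 10 N (contact force between the fingers and flap above 10 N).
It fails at once if the seat is pushed down by more than 8 mm (value of joint seat above 0.008 m).
It fails at once if the tube is rammed on the seat with more than 20 N (contact force between tube and seat above 20 N).
It fails at once if the jar or the flask is moved by more than 30 mm (distance of any of jar_mid, flask_mid from where it was at the start of the episode above 0.03 m).
It also fails if it takes over 51 s, if anything falls off the work surface, if the arm or the gripper's body presses on something with over 40 N, if the wrist force passes 120 N, or if a joint passes its speed limit or range.

## Working session

There is one attempt and no reset: what is moved stays moved. The work goes in short steps, Python scripts to look and compute and a tool call to move; the robot and the scene stay as the last step left them, time stands still between calls to the robot, and variables do not carry over. Pictures are saved under pics/ and viewed, and the job is handed in when it is done.

Besides the shell and the picture viewer there is one more tool, called after "Request:" by a JSON object that holds its "fn" and its "kwargs", one argument or row to a line. step_arm: Moves the arm, as the interface text tells. Its arguments: {"type":"object","properties":{"moves":{"type":"array"},"force":{"type":"number"}},"required":["moves"]}

```bash
ls; mkdir -p pics; python3 - <<'E'
from rig import *
import cv2
s=get_state();print(s)
for n in("scene","top","wrist"):
    m=camera_model(n);print(n,m)
    cv2.imwrite(f"pics/{n}0.png",camera(n)[:,:,::-1])
E
```

```text
pics
{'time': 0.0, 'q': array([ 1.20282253e+00,  2.17740132e-01,  1.61493469e+00,  5.73073313e-06,
        1.31129197e+00, -1.12187319e-01]), 'qd': array([-0.00110023,  0.00116557,  0.00114779,  0.00121736, -0.00033872,
        0.00158121]), 'joint_efforts': array([-1.03214352e-03, -3.96828675e+01, -3.03858984e+01, -2.38781049e-04,
        9.58209304e-03, -6.73844639e-06]), 'tcp_pos': array([0.15781328, 0.60393418, 0.24097665]), 'orientation': array([ 0.56012247,  0.43142459, -0.4328619 , -0.55925506]), 'force': array([-1.18759884, -0.63288067,  0.95980547]), 'wrist_torque': array([-0.00760921,  0.00108493,  0.01495355]), 'opening': 1.0012299997502472}
scene {'fx': 523.9795065038642, 'fy': 523.9795065038642, 'cx': 321.77258788556304, 'cy': 232.614178425726, 'extrinsics': array([[ 0.62846778, -0.7777421 , -0.01206097, -0.34535671],
       [-0.45203663, -0.35256949, -0.81936417,  0.30959568],
       [ 0.63300168,  0.52039598, -0.57314648,  0.56010753],
       [ 0.        ,  0.        ,  0.        ,  1.        ]])}
top {'fx': 528.9921280209754, 'fy': 528.9921280209754, 'cx': 312.2562699081723, 'cy': 238.86931152594335, 'extrinsics': array([[-0.00236378, -0.99998572,  0.00479201, -0.01677766],
       [-0.98104046,  0.0013903 , -0.19379804,  0.56892484],
       [ 0.19378861, -0.00515925, -0.98102974,  1.09900393],
       [ 0.        ,  0.        ,  0.        ,  1.        ]])}
wrist {'fx': 416.6378810189178, 'fy': 416.6378810189178, 'cx': 319.117538550917, 'cy': 244.04134285109947, 'tool_from_camera': array([[ 9.99999876e-01, -2.61597024e-04,  4.23839149e-04,
        -1.43169548e-03],
       [-4.83653422e-04, -3.06770887e-01,  9.51783268e-01,
        -1.32631476e-01],
       [-1.18962159e-04, -9.51783355e-01, -3.06770976e-01,
         7.96438763e-02],
       [ 0.00000000e+00,  0.00000000e+00,  0.00000000e+00,
         1.00000000e+00]])}
```

View pics/scene0.png

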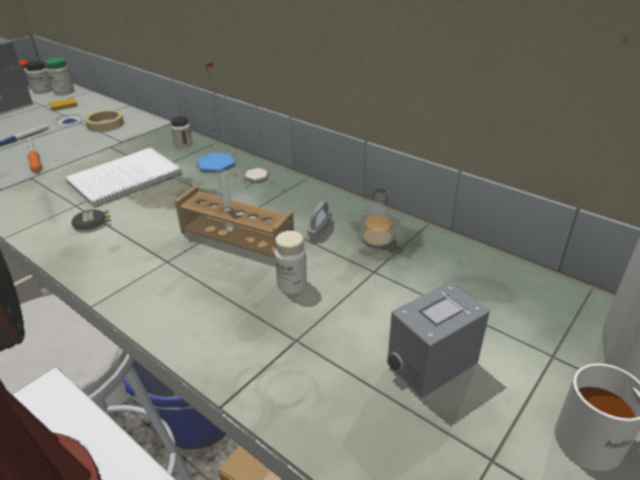

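View pics/top0.png

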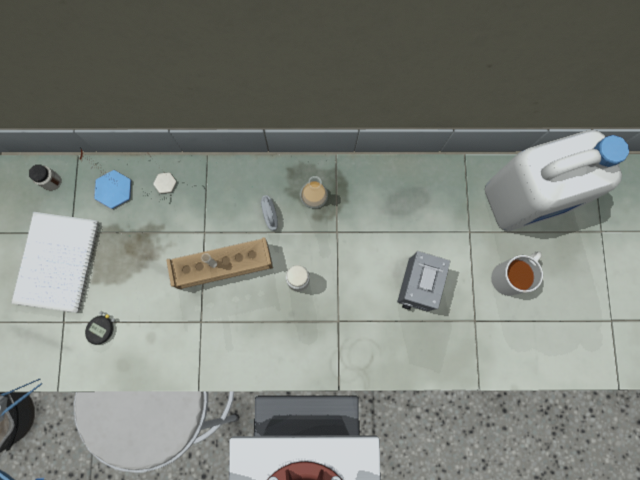

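View pics/wrist0.png

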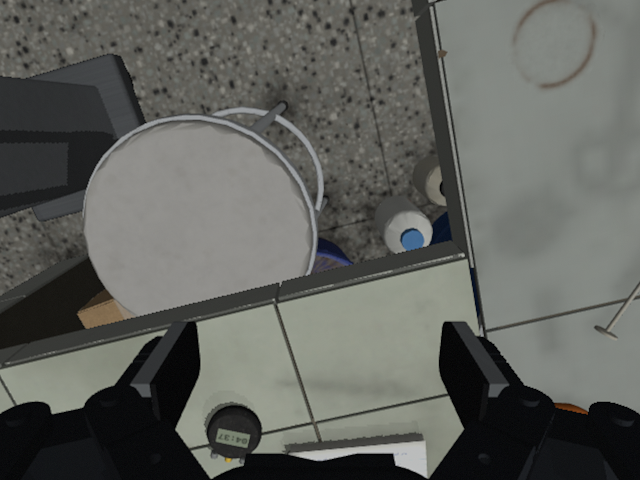

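```bash
python3 - <<'E'
import rig;print([n for n in dir(rig) if n[0]!='_'])
from rig import *
from scipy.spatial.transform import Rotation as R
print(R.from_quat(get_state()['orientation']).as_matrix().round(3))
try: print(tips_ahead)
except Exception as e: print(e)
E
```

```text
['Unreachable', 'camera', 'camera_model', 'finish_job', 'get_state', 'tips_ahead']
[[ 0.253 -0.001 -0.967]
 [ 0.967 -0.002  0.253]
 [-0.002 -1.     0.   ]]
0.011
```

The scene shows the rack with the tube at top px ~(208,260), the jar at (297,275), the holder at (425,282), the mug to its right and the flask at (315,190). I'll zoom in for measurements.

```bash
cat > h.py <<'E'
import numpy as np, cv2
from scipy.spatial.transform import Rotation as R
from rig import *
def cam(n,s=None):
    m=camera_model(n)
    if n=='wrist':
        s=s or get_state()
        T=np.eye(4);T[:3,:3]=R.from_quat(s['orientation']).as_matrix();T[:3,3]=s['tcp_pos']
        W=T@m['tool_from_camera'];
    else: W=np.linalg.inv(m['extrinsics'])
    return m,W
def ray(n,uv,z,C=None):
    m,W=C or cam(n)
    d=W[:3,:3]@np.array([(uv[0]-m['cx'])/m['fx'],(uv[1]-m['cy'])/m['fy'],1]);o=W[:3,3]
    return o+d*(z-o[2])/d[2]
def proj(n,p,C=None):
    m,W=C or cam(n)
    c=np.linalg.inv(W)@np.append(p,1);return np.array([m['fx']*c[0]/c[2]+m['cx'],m['fy']*c[1]/c[2]+m['cy']])
E
python3 - <<'E'
import cv2
a=cv2.imread('pics/top0.png')
x=cv2.resize(a[225:325,150:310],None,fx=5,fy=5,interpolation=cv2.INTER_CUBIC)
y=cv2.resize(a[240:320,385:465],None,fx=7,fy=7,interpolation=cv2.INTER_CUBIC)
cv2.imwrite('pics/tz1.png',x);cv2.imwrite('pics/tz2.png',y)
a=cv2.imread('pics/scene0.png')
cv2.imwrite('pics/sz2.png',cv2.resize(a[280:400,370:500],None,fx=5,fy=5,interpolation=cv2.INTER_CUBIC)[:600])
cv2.imwrite('pics/sz1.png',cv2.resize(a[160:300,160:320],None,fx=4,fy=4,interpolation=cv2.INTER_CUBIC))
E
```

```text
(no output)
```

View pics/tz1.png

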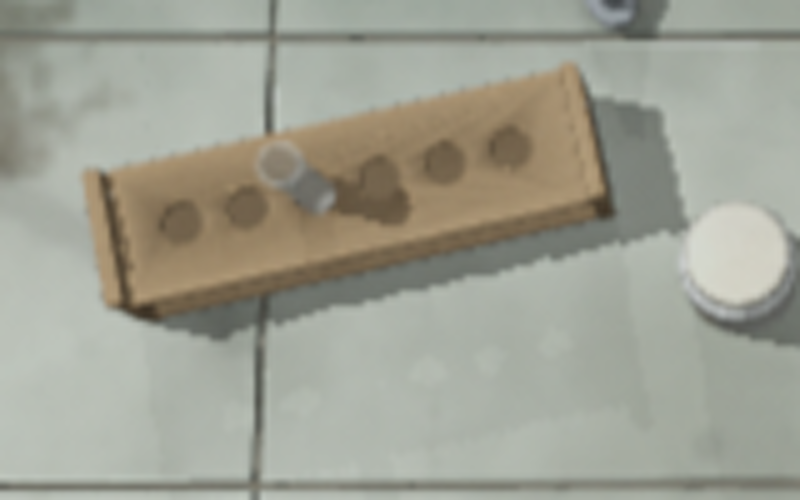

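View pics/tz2.png

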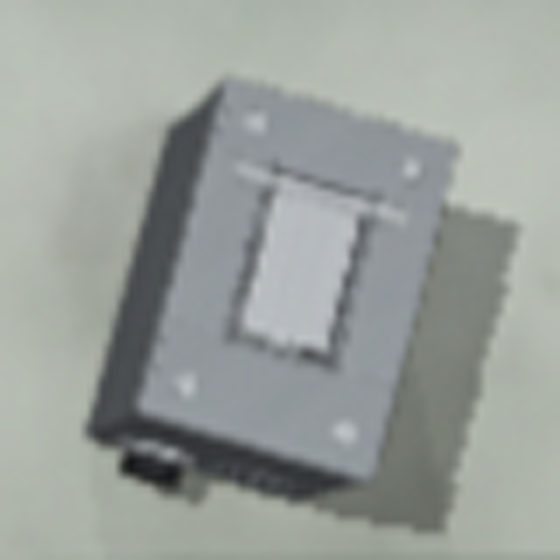

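View pics/sz2.png

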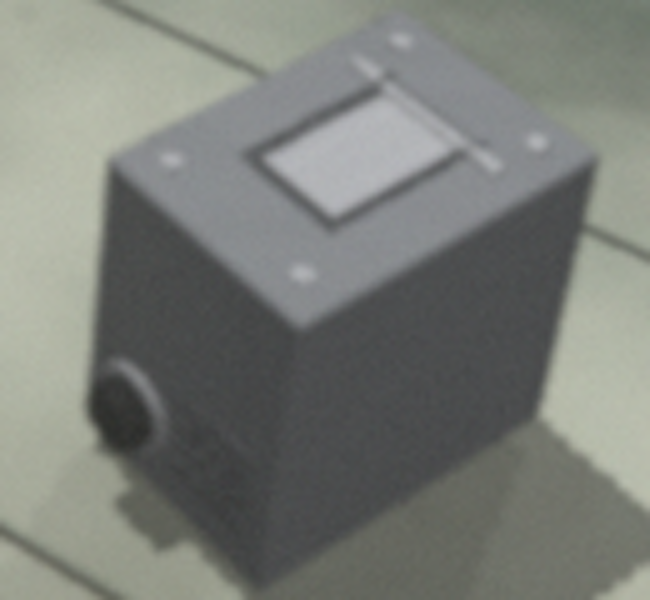

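View pics/sz1.png

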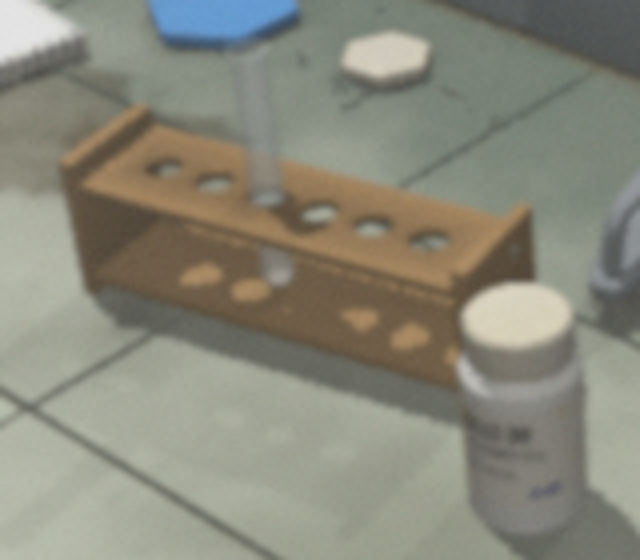

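```bash
python3 - <<'E'
from h import *
def f(p,k,o): return ((p[0]+.5)/k-.5+o[0],(p[1]+.5)/k-.5+o[1])
print('top tube top',ray('top',f((281,165),5,(150,225)),.139), 'at rack?',ray('top',f((322,200),5,(150,225)),.064))
print('scene tube top',ray('scene',f((250,46),4,(160,160)),.139))
hs=[(181,221),(245,206),(379,176),(444,161),(508,146)]
H=[ray('top',f(p,5,(150,225)),.064) for p in hs];print('holes',np.round(H,4))
d=H[4]-H[0];print('rack dir',np.degrees(np.arctan2(d[1],d[0])),np.linalg.norm(d))
T=[ray('top',f(p,7,(385,240)),.105) for p in[(228,76),(457,143),(372,478),(138,412)]]
S=[ray('scene',f(p,5,(370,280)),.105) for p in[(112,162),(390,12),(597,155),(300,328)]]
Tp=[ray('top',f(p,7,(385,240)),.105) for p in[(238,168),(405,215)]]
Sp=[ray('scene',f(p,5,(370,280)),.105) for p in[(358,60),(495,166)]]
Te=[ray('top',f(p,7,(385,240)),.105) for p in[(242,337),(325,358)]]
for n,X in(('T',T),('S',S)):
    X=np.array(X);print(n,X.round(4),'mean',X.mean(0),[np.linalg.norm(X[i]-X[i-1]).round(4) for i in range(4)])
for X in(Tp,Sp,Te):
    X=np.array(X);print(X.round(4),X.mean(0),np.linalg.norm(X[0]-X[1]))
T=np.array(T);d=(T[0]+T[1]-T[2]-T[3]);print('x axis ang T',np.degrees(np.arctan2(d[1],d[0])))
S=np.array(S);d=(S[1]+S[2]-S[0]-S[3]);print('x axis ang S',np.degrees(np.arctan2(d[1],d[0])))
d=S[1]+S[0]-S[2]-S[3];print('y ang S-90',np.degrees(np.arctan2(d[1],d[0]))-90)
d=T[0]+T[3]-T[2]-T[1];print('y ang T-90',np.degrees(np.arctan2(d[1],d[0]))-90)
print('jar',ray('top',(297,275),.095),'flask',ray('top',(315,190),.05))
E
```

```text
top tube top [0.51443372 0.19625899 0.139     ] at rack? [0.51131046 0.19301233 0.064     ]
scene tube top [0.51745352 0.1942153  0.139     ]
holes [[0.5023 0.253  0.064 ]
 [0.5088 0.2259 0.064 ]
 [0.5217 0.1689 0.064 ]
 [0.5282 0.1411 0.064 ]
 [0.5347 0.1138 0.064 ]]
rack dir -76.93018591068662 0.14295840429168513
T [[ 0.5343 -0.2358  0.105 ]
 [ 0.5141 -0.3029  0.105 ]
 [ 0.4155 -0.2729  0.105 ]
 [ 0.4348 -0.2054  0.105 ]] mean [ 0.4746718  -0.25425358  0.105     ] [np.float64(0.1041), np.float64(0.0701), np.float64(0.103), np.float64(0.0702)]
S [[ 0.4346 -0.2093  0.105 ]
 [ 0.5307 -0.2369  0.105 ]
 [ 0.5128 -0.3046  0.105 ]
 [ 0.4144 -0.2747  0.105 ]] mean [ 0.47313482 -0.25635331  0.105     ] [np.float64(0.0684), np.float64(0.1), np.float64(0.0701), np.float64(0.1029)]
[[ 0.5067 -0.2376  0.105 ]
 [ 0.4926 -0.2864  0.105 ]] [ 0.49965469 -0.2620084   0.105     ] 0.050755035398303235
[[ 0.5078 -0.2395  0.105 ]
 [ 0.4932 -0.2861  0.105 ]] [ 0.50051767 -0.2628014   0.105     ] 0.048860091368402546
[[ 0.4567 -0.2367  0.105 ]
 [ 0.4505 -0.2608  0.105 ]] [ 0.45355335 -0.24877276  0.105     ] 0.024865587207506794
x axis ang T -16.94432301752239
x axis ang S -16.45450665641988
y ang S-90 -15.947500013595644
y ang T-90 -16.373658145602093
jar [0.48461503 0.01424633 0.095     ] flask [ 0.68132443 -0.02428017  0.05      ]
```

```bash
cat >> h.py <<'E'
def plan(dst,turn=0,n=8,s=None,p=None,yaw=None):
    """print n rows of tool shifts (mm) from pose to dst with total turn"""
    s=s or get_state(); M=R.from_quat(s['orientation']).as_matrix()
    p=np.array(s['tcp_pos']) if p is None else np.array(p)
    if yaw is not None: M=R.from_euler('z',yaw).as_matrix()@np.array([[1,0,0],[0,0,1],[0,-1,0]]).astype(float)
    d=(np.array(dst)-p)/n
    for i in range(n):
        v=M.T@d*1000; print(np.round(v,1),round(turn/n,4)); M=M@R.from_rotvec([0,turn/n,0]).as_matrix()
E
python3 - <<'E'
from h import *
plan((.5,.2,.24),1.6,16)
yaw=np.radians(-16.4)
print();plan((.466,-.284,.19),0,1,p=(.5,.2,.24),yaw=yaw)
E
```

```text
[-19.    0.1 -27.1] 0.1
[-16.2   0.1 -28.8] 0.1
[-13.3   0.1 -30.3] 0.1
[-10.2   0.1 -31.5] 0.1
[ -7.    0.1 -32.3] 0.1
[ -3.7   0.1 -32.9] 0.1
[ -0.4   0.1 -33.1] 0.1
[  2.9   0.1 -33. ] 0.1
[  6.2   0.1 -32.5] 0.1
[  9.4   0.1 -31.7] 0.1
[ 12.5   0.1 -30.6] 0.1
[ 15.5   0.1 -29.2] 0.1
[ 18.3   0.1 -27.5] 0.1
[ 21.    0.1 -25.6] 0.1
[ 23.4   0.1 -23.4] 0.1
[ 25.7   0.1 -20.9] 0.1

[ 104.    50.  -473.9] 0.0
```

Request:
{"fn": "step_arm", "kwargs": {
  "moves": [0,-19,0,-27,0.1,0,-16,0,-29,0.1,0,-13,0,-30,0.1,0,-10,0,-31.5,0.1,0,-7,0,-32,0.1,0,-4,0,-33,0.1,0,0,0,-33,0.1,0,3,0,-33,0.1],
  "force": 30
}}

```text
time: 0.82
tcp_pos: [0.3298, 0.4021, 0.242]
orientation: [0.684, 0.178, -0.179, -0.684]
force: [0.3, -0.0, 0.2]
opening: 0.997
```

Request:
{"fn": "step_arm", "kwargs": {
  "moves": [0,6,0,-32.5,0.1,0,9.5,0,-31.7,0.1,0,12.5,0,-30.5,0.1,0,15.5,0,-29,0.1,0,18,0,-27.5,0.1,0,21,0,-25.5,0.1,0,23.5,0,-23.5,0.1,0,25.5,0,-21,0.1]
}}

```text
time: 1.48
tcp_pos: [0.5002, 0.2003, 0.242]
orientation: [0.7, -0.102, 0.102, -0.7]
force: [-0.3, 0.8, 0.0]
opening: 0.998
```

Request:
{"fn": "step_arm", "kwargs": {
  "moves": [0,8,3,-36,0,0,8,3,-36,0,0,8,3,-36,0,0,8,4,-36,0,0,8,4,-36,0,0,8,4,-36,0,0,8,4,-36,0,0,8,4,-36,0]
}}

```text
time: 2.15
tcp_pos: [0.4794, -0.0942, 0.213]
orientation: [-0.7, 0.1, -0.1, 0.7]
force: [0.3, -0.2, -0.4]
opening: 1.004
```

Request:
{"fn": "step_arm", "kwargs": {
  "moves": [0,8,4,-36,0,0,8,4,-36,0,0,8,4,-36,0,0,8,4,-36,0,0,8,4,-36,0,0,0,0,-8,0,0,0,0,0,0,0,0,0,0,0]
}}

```text
time: 2.82
tcp_pos: [0.4652, -0.2839, 0.1928]
orientation: [-0.699, 0.101, -0.101, 0.7]
force: [0.1, 0.9, -0.3]
opening: 0.998
```

```bash
python3 - <<'E'
from h import *
s=get_state();print(s['time'],s['tcp_pos'],np.degrees(R.from_quat(s['orientation']).as_euler('zyx')))
M=R.from_quat(s['orientation']).as_matrix();print(M.round(3))
im=camera('wrist');cv2.imwrite('pics/w1.png',im[:,:,::-1])
import pickle;pickle.dump(s,open('w1.pkl','wb'))
E
```

```text
2.8167 [ 0.46521279 -0.28389974  0.19283522] [ 4.28814541e-02  1.64051247e+01 -8.99228229e+01]
[[ 0.959 -0.001  0.282]
 [-0.282  0.002  0.959]
 [-0.001 -1.     0.001]]
```

View pics/w1.png

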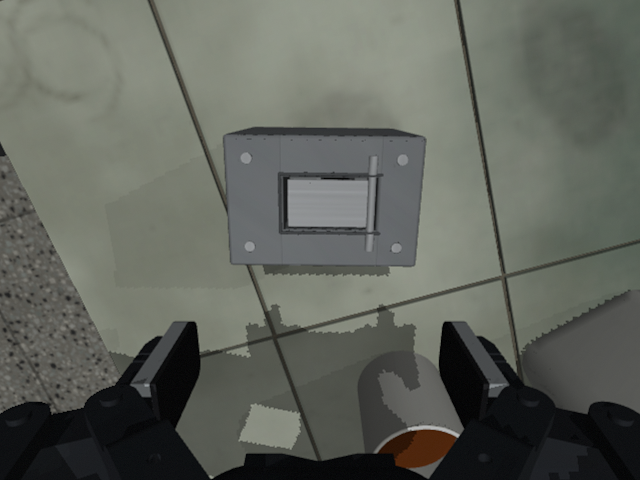

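The wrist view shows the deck's outline at about (224,134)–(425,136)–(415,266)–(230,265), the flap edge at x≈287 and the hinge pin at x≈371. I'll zoom in.

```bash
python3 - <<'E'
import cv2
a=cv2.imread('pics/w1.png')
cv2.imwrite('pics/w1z.png',cv2.resize(a[125:275,225:425],None,fx=4,fy=4,interpolation=cv2.INTER_CUBIC))
E
```

```text
(no output)
```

View pics/w1z.png

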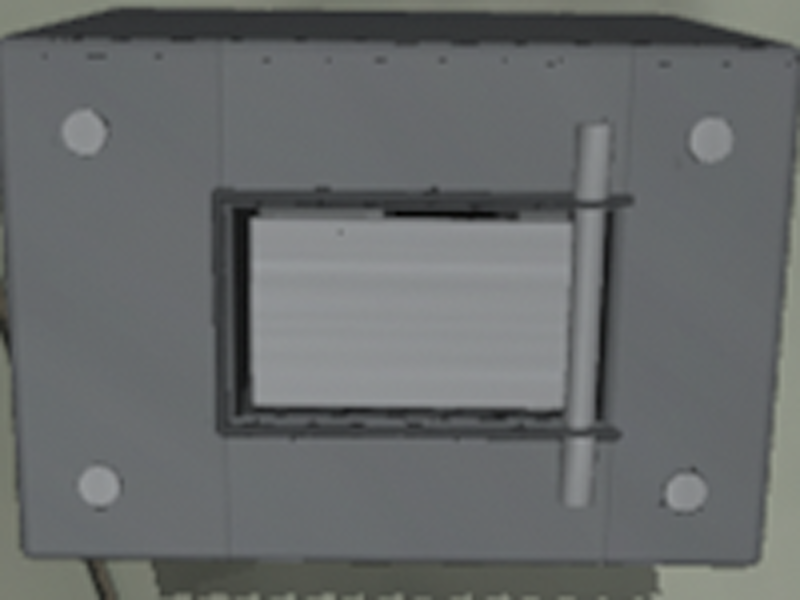

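```bash
python3 - <<'E'
from h import *
import pickle
s=pickle.load(open('w1.pkl','rb'));C=cam('wrist',s)
f=lambda p:((p[0]+.5)/4-.5+225,(p[1]+.5)/4-.5+125)
r=lambda p,z=.105:ray('wrist',f(p),z,C)[:2]
c=np.array([r(p) for p in[(0,42),(800,48),(765,563),(22,555)]])
print(c.round(4),c.mean(0),[np.linalg.norm(c[i]-c[i-1]).round(4) for i in range(4)])
ang=[np.arctan2(*(c[1]-c[0])[::-1]),np.arctan2(*(c[2]-c[3])[::-1]),np.arctan2(*(c[0]-c[3])[::-1])-np.pi/2,np.arctan2(*(c[1]-c[2])[::-1])-np.pi/2]
print(np.degrees(ang));a=np.mean(ang);X=np.array([np.cos(a),np.sin(a)]);Y=np.array([-X[1],X[0]]);o=c.mean(0)
for n,p,z in[('edge',(250,213),.105),('edge',(250,408),.105),('pin',(597,125),.107),('pin',(575,507),.107),('seamL',(220,45),.105),('seamL',(229,557),.105),('seamR',(633,45),.105),('seamR',(607,560),.105),('flapR',(572,220),.105),
 ('scr',(84,132),.105),('scr',(711,139),.105),('scr',(686,492),.105),('scr',(98,487),.105)]:
    q=r(p,z);print(n,q.round(4),((q-o)@X*1000).round(1),((q-o)@Y*1000).round(1))
E
```

```text
[[ 0.4361 -0.2075]
 [ 0.5343 -0.2372]
 [ 0.5149 -0.3051]
 [ 0.4145 -0.2743]] [ 0.47494152 -0.25604254] [np.float64(0.0702), np.float64(0.1027), np.float64(0.0706), np.float64(0.1049)]
[-16.82181856 -17.0259206  -17.85248077 -15.98696624]
edge [ 0.4601 -0.2375] -19.6 13.5
edge [ 0.452  -0.2629] -20.0 -13.3
pin [ 0.5068 -0.239 ] 25.5 25.5
pin [ 0.4912 -0.2887] 25.0 -26.5
seamL [ 0.463  -0.2158] -23.1 35.0
seamL [ 0.4425 -0.2829] -23.2 -35.1
seamR [ 0.5138 -0.2308] 29.9 35.5
seamR [ 0.4936 -0.2983] 30.1 -35.0
flapR [ 0.5008 -0.2504] 23.1 12.9
scr [ 0.4426 -0.2213] -41.1 23.8
scr [ 0.5208 -0.2452] 40.7 23.7
scr [ 0.5066 -0.2916] 40.6 -24.8
scr [ 0.4282 -0.2678] -41.3 -24.9
```

Request:
{"fn": "step_arm", "kwargs": {
  "moves": [0,-7,0,36,0,0,-7,0,36,0,0,-7,0,36,0,0,-7,0,36,0,0,-7,0,36,0,0,-7,0,36,0,0,-7,0,36,0,0,-7,0,36,0]
}}

```text
time: 3.53
tcp_pos: [0.4919, 0.0116, 0.1936]
orientation: [-0.7, 0.099, -0.1, 0.7]
force: [0.7, 0.4, -0.1]
opening: 0.999
```

Request:
{"fn": "step_arm", "kwargs": {
  "moves": [0,-6,0,36,0,0,-6,0,36,0,0,-6,0,36,0,0,-6,0,36,0,0,-6,0,36,0,0,-1,0,6,0,0,0,0,0,0,0,0,0,0,0]
}}

```text
time: 4.2
tcp_pos: [0.5142, 0.1961, 0.1932]
orientation: [0.7, -0.099, 0.099, -0.7]
force: [-0.3, -1.5, 0.1]
opening: 1.004
```

```bash
python3 - <<'E'
from h import *
s=get_state();print(s['time'],s['tcp_pos'])
im=camera('wrist');cv2.imwrite('pics/w2.png',im[:,:,::-1])
import pickle;pickle.dump(s,open('w2.pkl','wb'))
C=cam('wrist',s);print(proj('wrist',(.5155,.196,.139),C),proj('wrist',(.5155,.196,.064),C))
E
```

```text
4.2 [0.51423778 0.19608546 0.19323299]
[323.63485674 277.03525074] [322.60203637 233.13404787]
```

View pics/w2.png

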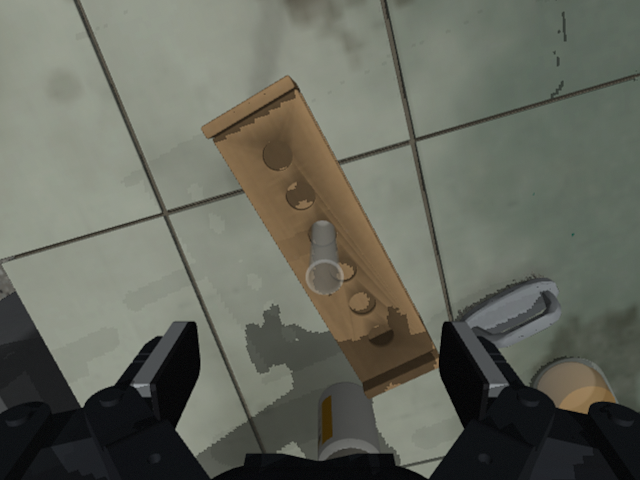

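The tube's rim is at (324,277), as predicted. I'll descend and grasp.

Request:
{"fn": "step_arm", "kwargs": {
  "moves": [0,1,12,0,0,0,0,12,0,0,0,0,12,0,0,0,0,12,0,0,0,0,12,0,0,0,0,10,0,0,0,0,4,0,0,0,0,0,0,0],
  "force": 40
}}

```text
time: 4.92
tcp_pos: [0.5151, 0.1944, 0.1172]
orientation: [0.7, -0.102, 0.099, -0.699]
force: [-0.6, 0.1, 0.9]
opening: 1.001
```

Request:
{"fn": "step_arm", "kwargs": {
  "moves": [0.5,0,0,0,0,0.6,0,0,0,0,0.7,0,0,0,0,1,0,0,0,0,1,0,0,0,0,1,0,0,0,0,1,0,0,0,0,1,0,0,0,0],
  "force": 40
}}

```text
time: 5.58
tcp_pos: [0.5168, 0.195, 0.12]
orientation: [-0.7, 0.1, -0.101, 0.7]
force: [0.1, -0.0, 1.2]
opening: 0.206
```

```bash
python3 - <<'E'
from h import *
s=get_state();print(s['time'],s['tcp_pos'],s['opening'],s['force'])
im=camera('wrist');cv2.imwrite('pics/w3.png',im[:,:,::-1])
E
```

```text
5.5833 [0.51684919 0.19495575 0.1199929 ] 0.20645907889784512 [ 0.1455028  -0.01992472  1.22851697]
```

View pics/w3.png

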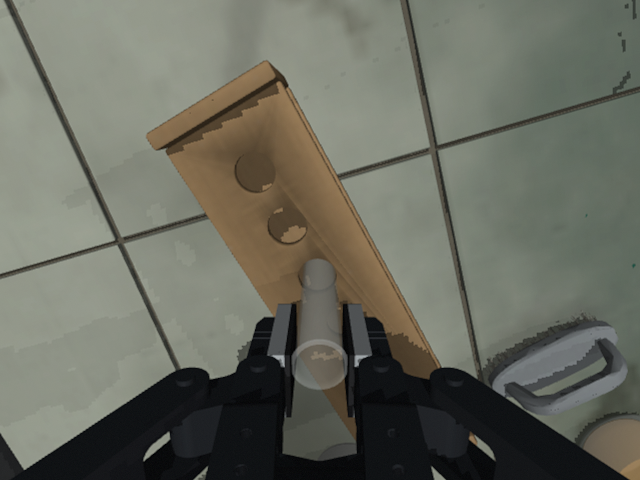

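Tube gripped (opening ×85 ≈ 17.5 mm). I'll lift straight up.

Request:
{"fn": "step_arm", "kwargs": {
  "moves": [1,0,-6,0,0,1,0,-15,0,0,1,0,-18,0,0,1,0,-18,0,0,1,0,-18,0,0,1,0,-18,0,0,1,0,-18,0,0,1,0,-9,0,0]
}}

```text
time: 6.3
tcp_pos: [0.5173, 0.195, 0.2419]
orientation: [-0.7, 0.099, -0.102, 0.7]
force: [0.2, 1.0, -1.0]
opening: 0.203
```

```bash
python3 - <<'E'
from h import *
s=get_state();print(s['time'],s['tcp_pos'],s['opening'],s['force'])
im=camera('wrist');cv2.imwrite('pics/w4.png',im[:,:,::-1])
E
```

```text
6.3 [0.51729992 0.19500125 0.24193518] 0.202806684633288 [ 0.19850863  0.99007633 -0.95483647]
```

View pics/w4.png

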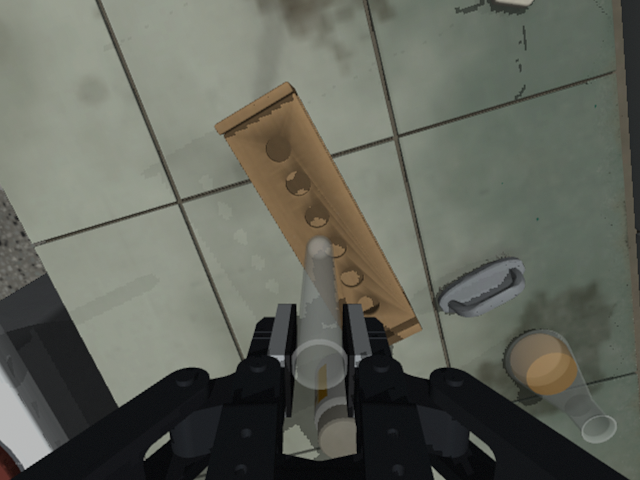

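```bash
python3 - <<'E'
import cv2
a=cv2.imread('pics/w4.png')
cv2.imwrite('pics/w4z.png',cv2.resize(a[225:405,260:380],None,fx=3.3,fy=3.3,interpolation=cv2.INTER_CUBIC))
E
```

```text
(no output)
```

View pics/w4z.png

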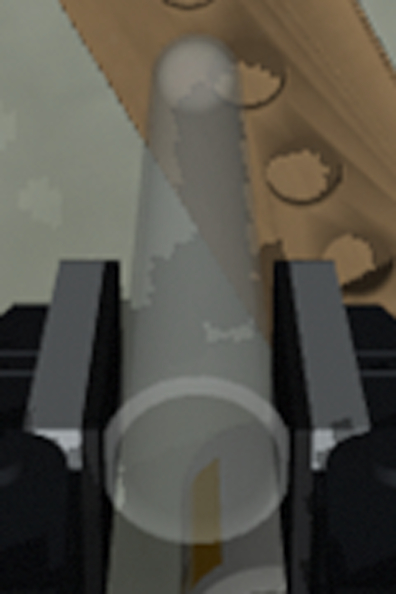

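Bottom at (319,247) and rim at (320,364): tube held straight. I'll carry it above the holder's free-edge side.

Request:
{"fn": "step_arm", "kwargs": {
  "moves": [1,3,0,-16,0,1,5.5,0,-32,0,1,5.5,0,-32,0,1,5.5,0,-32,0,1,5.5,0,-32,0,1,5.5,0,-32,0,1,5.5,0,-32,0,1,5.5,0,-32,0]
}}

```text
time: 7.02
tcp_pos: [0.4875, -0.0484, 0.2381]
orientation: [-0.7, 0.101, -0.1, 0.7]
force: [0.4, 0.2, -0.6]
opening: 0.201
```

Request:
{"fn": "step_arm", "kwargs": {
  "moves": [1,5.5,0,-32,0,1,5.5,0,-32,0,1,5.5,0,-32,0,1,5.5,0,-32,0,1,5.5,0,-32,0,1,5.5,0,-32,0,1,2.5,0,-12.5,0,1,0,0,0,0]
}}

```text
time: 7.68
tcp_pos: [0.4644, -0.2558, 0.2383]
orientation: [0.7, -0.102, 0.101, -0.7]
force: [-0.5, 0.7, 0.5]
opening: 0.208
```

```bash
python3 - <<'E'
from h import *
import pickle
s=get_state();print(s['time'],s['tcp_pos'],s['opening'],s['force'])
im=camera('wrist');cv2.imwrite('pics/w5.png',im[:,:,::-1]);pickle.dump(s,open('w5.pkl','wb'))
a=camera('scene')[:,:,::-1];cv2.imwrite('pics/s5.png',a)
cv2.imwrite('pics/s5z.png',cv2.resize(a[220:390,360:520],None,fx=3.5,fy=3.5,interpolation=cv2.INTER_CUBIC))
a=camera('top')[:,:,::-1];cv2.imwrite('pics/t5.png',a)
E
```

```text
7.6833 [ 0.46440583 -0.25577285  0.2382819 ] 0.20843301022582333 [-0.5062716   0.65437127  0.4975761 ]
```

View pics/w5.png

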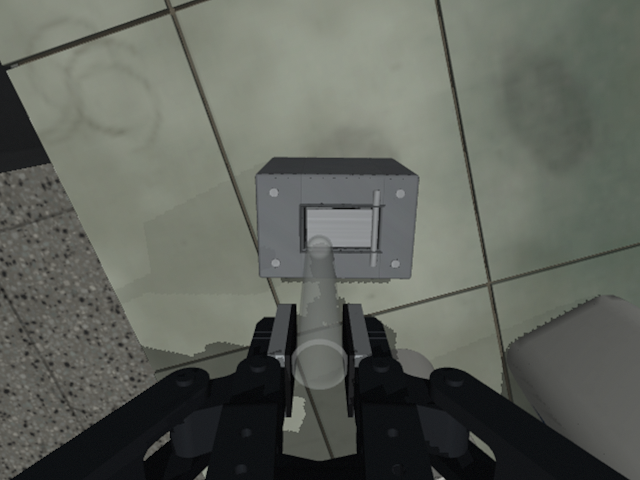

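View pics/s5z.png

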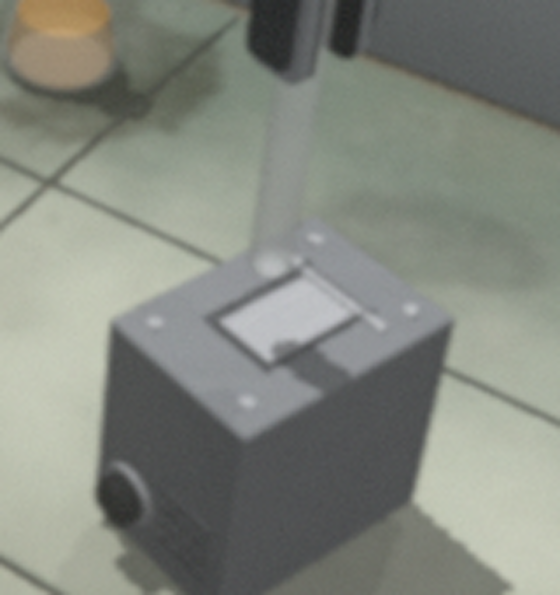

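I'll lower to about 8 mm above the deck and look again to remove parallax.

Request:
{"fn": "step_arm", "kwargs": {
  "moves": [1,0,4,0,0,1,0,6,0,0,1,0,6,0,0,1,0,4,0,0,1,0,0,0,0,1,0,0,0,0,1,0,0,0,0,1,0,0,0,0]
}}

```text
time: 8.5
tcp_pos: [0.4655, -0.2536, 0.2196]
orientation: [0.7, -0.1, 0.101, -0.7]
force: [0.3, 1.1, 0.0]
opening: 0.203
```

```bash
python3 - <<'E'
from h import *
import pickle
s=get_state();print(s['time'],s['tcp_pos'],s['opening'],s['force'])
im=camera('wrist')[:,:,::-1];cv2.imwrite('pics/w6.png',im);pickle.dump(s,open('w6.pkl','wb'))
cv2.imwrite('pics/w6z.png',cv2.resize(im[155:305,230:430],None,fx=4,fy=4,interpolation=cv2.INTER_CUBIC))
a=camera('scene')[:,:,::-1];cv2.imwrite('pics/s6.png',a)
cv2.imwrite('pics/s6z.png',cv2.resize(a[220:390,360:520],None,fx=3.5,fy=3.5,interpolation=cv2.INTER_CUBIC))
a=camera('top')[:,:,::-1];cv2.imwrite('pics/t6.png',a)
E
```

```text
8.5 [ 0.46548024 -0.2535571   0.21963568] 0.2026151985646238 [0.2960699  1.05669553 0.0146815 ]
```

View pics/w6z.png

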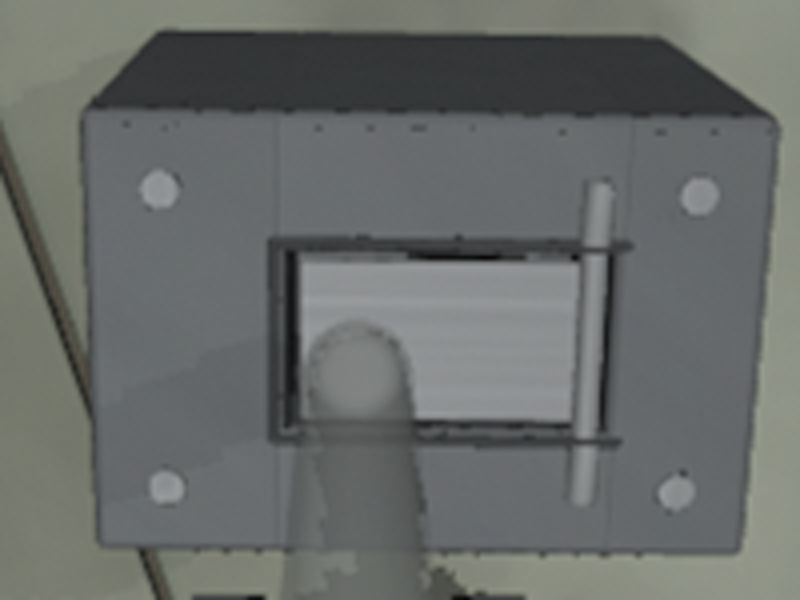

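View pics/s6z.png

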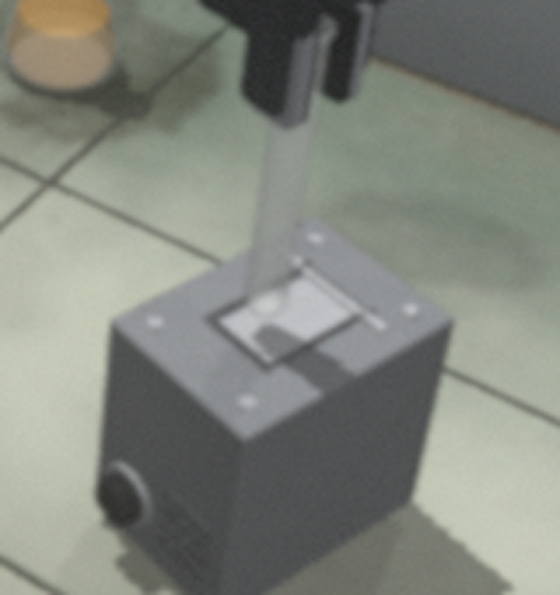

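```bash
cat > m6.py <<'E'
from h import *
import pickle
s=pickle.load(open('w6.pkl','rb'))
s['tcp_pos'][2]=.220
C=cam('wrist',s);M=R.from_quat(s['orientation']).as_matrix()
f=lambda p:((p[0]+.5)/4-.5+230,(p[1]+.5)/4-.5+155)
def r(p,z=.105): return M.T@(ray('wrist',f(p),z,C)-s['tcp_pos'])*1000
for n,p,z in[('corner',(80,110),.105),('corner',(780,118),.105),('corner',(742,552),.105),('corner',(97,546),.105),
 ('edge',(300,257),.105),('edge',(300,420),.105),('pin',(602,180),.107),('pin',(581,505),.107),
 ('scr',(159,189),.105),('scr',(699,197),.105),('scr',(677,493),.105),('scr',(166,488),.105),('mouthU',(440,245),.105),('mouthL',(440,432),.105),
 ('tubeL',(307,370),.114),('tubeR',(413,370),.114),('tubeTop',(360,319),.114),('tubeC',(360,370),.114)]:
    print(n,r(p,z).round(1))
E
python3 m6.py
```

```text
corner [-42.4 115.   36.2]
corner [ 62. 115.  35.]
corner [ 61.3 115.  -35.7]
corner [-43.3 115.  -34.6]
edge [ -9.9 115.   13.7]
edge [-10.1 115.  -12.9]
pin [ 35.6 113.   26.1]
pin [ 34.6 113.  -26.6]
scr [-31.1 115.   24.3]
scr [ 50.7 115.   23. ]
scr [ 50.2 115.  -25.3]
scr [-31.7 115.  -24.5]
mouthU [ 11.6 115.   15.6]
mouthL [ 12.  115.  -14.9]
tubeL [ -8.7 106.   -1.6]
tubeR [  7.3 106.   -1.6]
tubeTop [ -0.7 106.    6.4]
tubeC [ -0.7 106.   -1.6]
```

```bash
python3 - <<'E'
from h import *
a=cv2.imread('pics/t6.png');cv2.imwrite('pics/t6z.png',cv2.resize(a[240:320,385:465],None,fx=7,fy=7,interpolation=cv2.INTER_CUBIC))
a=cv2.imread('pics/s6.png');cv2.imwrite('pics/s6zz.png',cv2.resize(a[285:345,400:480],None,fx=9,fy=9,interpolation=cv2.INTER_CUBIC))
E
```

```text
(no output)
```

View pics/s6zz.png

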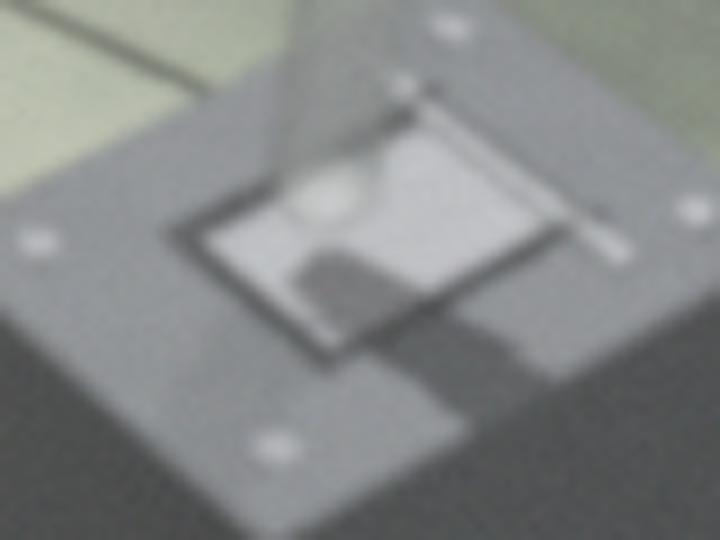

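View pics/t6z.png

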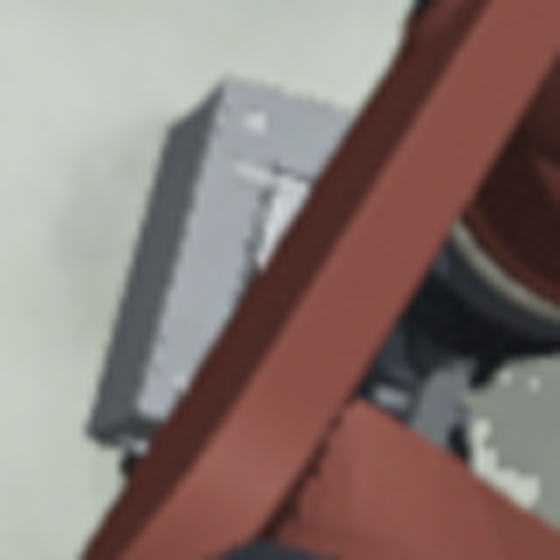

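```bash
python3 - <<'E'
from h import *
f=lambda p:((p[0]+.5)/9-.5+400,(p[1]+.5)/9-.5+285)
scr=[(38,243),(452,27),(693,211),(277,448)]
S=np.array([ray('scene',f(p),.105)[:2] for p in scr]);c=S.mean(0)
X=(S[1]+S[2]-S[0]-S[3]);X/=np.linalg.norm(X);Y=np.array([-X[1],X[0]])
print(c,np.degrees(np.arctan2(X[1],X[0])),[np.linalg.norm(S[i]-S[i-1]).round(4) for i in range(4)])
for z in(.112,.114,.116):
  for p in[(333,195)]: q=ray('scene',f(p),z)[:2]; print(z,((q-c)@X*1e3).round(1),((q-c)@Y*1e3).round(1))
for n,p in[('edge1',(200,236)),('edge2',(330,343)),('pin1',(405,82)),('pin2',(622,252))]:
  q=ray('scene',f(p),.105 if n[0]=='e' else .107)[:2];print(n,((q-c)@X*1e3).round(1),((q-c)@Y*1e3).round(1))
E
```

```text
[ 0.47616999 -0.25549027] -17.035022710334584 [np.float64(0.0481), np.float64(0.0813), np.float64(0.0478), np.float64(0.0806)]
0.112 -5.4 2.5
0.114 -7.1 1.1
0.116 -8.8 -0.3
edge1 -20.8 12.1
edge2 -20.7 -13.7
pin1 24.5 17.6
pin2 23.8 -25.3
```

Wrist and scene views agree: the tube is about 10 mm on the free-edge side of the deck centre, and within about 1 mm across. The well is about 19.6 mm further along tool x. I'll press down gently.

Request:
{"fn": "step_arm", "kwargs": {
  "moves": [1,0,1.5,0.5,0,1,0,1.5,0,0,1,0,1.5,0,0,1,0,1.5,0,0,1,0,1.5,0,0,1,0,1.5,0,0,1,0,1.5,0,0,1,0,1.5,0,0]
}}

```text
time: 9.32
tcp_pos: [0.4655, -0.2531, 0.2078]
orientation: [0.7, -0.1, 0.1, -0.7]
force: [-1.0, 0.5, 3.4]
opening: 0.204
```

Request:
{"fn": "step_arm", "kwargs": {
  "moves": [1,0,1.5,0,0,1,0,1.5,0,0,1,0,1.5,0,0,1,0,1.5,0,0,1,0,1.5,0,0,1,0,1.5,0,0,1,0,0,0,0,1,0,0,0,0]
}}

```text
time: 9.98
tcp_pos: [0.4656, -0.2531, 0.1984]
orientation: [0.7, -0.1, 0.101, -0.7]
force: [0.8, 0.3, 3.9]
opening: 0.204
```

```bash
python3 - <<'E'
from h import *
s=get_state();print(s['time'],s['tcp_pos'],s['opening'],s['force'])
im=camera('wrist')[:,:,::-1];cv2.imwrite('pics/w7.png',im)
s=get_state();print(s['time'],s['tcp_pos'],s['opening'],s['force'])
E
```

```text
9.9833 [ 0.46562613 -0.25311329  0.1984477 ] 0.20423660737032062 [0.79571934 0.27797099 3.92490989]
10.0333 [ 0.46559945 -0.25312437  0.19849775] 0.20503302608818955 [ 0.89290442 -0.48733118  4.37550077]
```

View pics/w7.png

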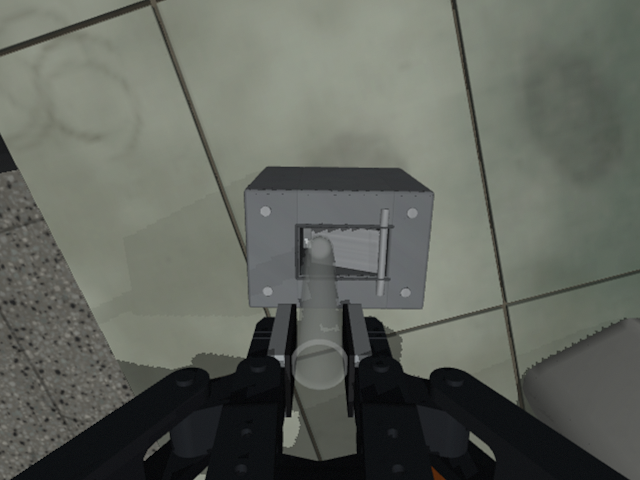

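The flap is tilting open at about 4 N. Continuing down.

Request:
{"fn": "step_arm", "kwargs": {
  "moves": [1,0,2,0,0,1,0,2,0,0,1,0,2,0,0,1,0,2,0,0,1,0,2,0,0,1,0,2,0,0,1,0,2,0,0,1,0,1,0,0]
}}

```text
time: 10.7
tcp_pos: [0.4648, -0.2526, 0.1825]
orientation: [-0.7, 0.101, -0.1, 0.7]
force: [-1.0, 0.5, 3.5]
opening: 0.205
```

Request:
{"fn": "step_arm", "kwargs": {
  "moves": [1,0,2,0,0,1,0,2,0,0,1,0,2,0,0,1,0,2,0,0,1,0,2,0,0,1,0,2,0,0,1,0,1,0,0,1,0,0,0,0]
}}

```text
time: 11.37
tcp_pos: [0.4647, -0.2525, 0.1693]
orientation: [-0.7, 0.101, -0.1, 0.7]
force: [-1.7, -0.3, -0.8]
opening: 0.205
```

```bash
python3 - <<'E'
from h import *
s=get_state();print(s['time'],s['tcp_pos'],s['opening'],s['force'])
im=camera('wrist')[:,:,::-1];cv2.imwrite('pics/w8.png',im)
s=get_state();print(s['time'],s['tcp_pos'],s['opening'],s['force'])
a=camera('scene')[:,:,::-1]
cv2.imwrite('pics/s8z.png',cv2.resize(a[220:390,360:520],None,fx=3.5,fy=3.5,interpolation=cv2.INTER_CUBIC))
E
```

```text
11.3667 [ 0.46469862 -0.25247148  0.16931129] 0.20538538227980768 [-1.65861781 -0.32882052 -0.80991459]
11.4167 [ 0.46474596 -0.25247661  0.16937034] 0.2013478825469435 [-2.83306216  0.65269727 -0.61291486]
```

View pics/w8.png

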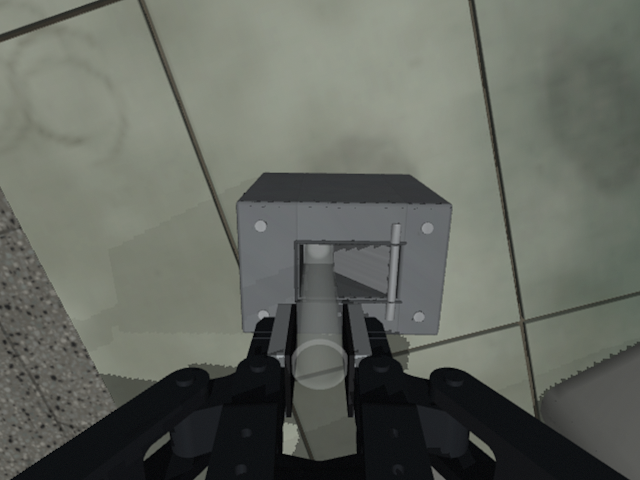

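View pics/s8z.png

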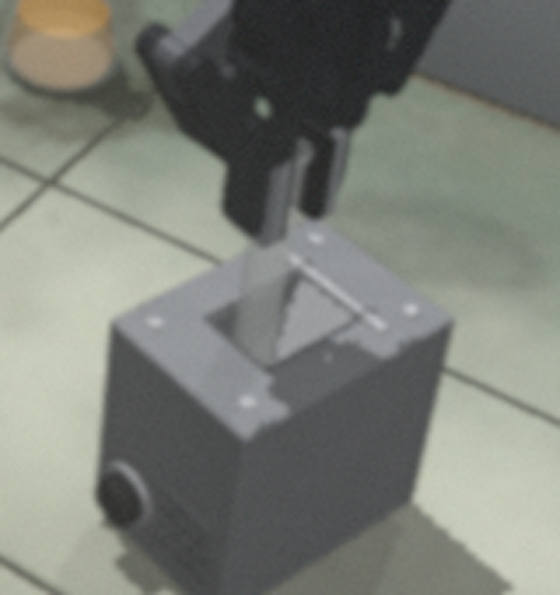

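The flap is open with its edge bearing on the tube's side (horizontal force). I'll ease down to find the chamber floor.

Request:
{"fn": "step_arm", "kwargs": {
  "moves": [1,0,1.5,0,0,1,0,1.5,0,0,1,0,1,0,0,1,0,1,0,0,1,0,1,0,0,1,0,0,0,0,1,0,0,0,0,1,0,0,0,0]
}}

```text
time: 12.13
tcp_pos: [0.4651, -0.2528, 0.1641]
orientation: [-0.7, 0.101, -0.1, 0.7]
force: [-2.4, 0.6, 0.8]
opening: 0.203
```

Request:
{"fn": "step_arm", "kwargs": {
  "moves": [1,0,0.5,0,0,1,0,0,0,0,1,0,0.5,0,0,1,0,0,0,0,1,0,0.5,0,0,1,0,0,0,0,1,0,0,0,0,1,0,0,0,0]
}}

```text
time: 12.8
tcp_pos: [0.4655, -0.253, 0.1628]
orientation: [0.7, -0.1, 0.1, -0.7]
force: [-3.1, 1.3, 1.3]
opening: 0.206
```

Request:
{"fn": "step_arm", "kwargs": {
  "moves": [1,0,0.5,0,0,1,0,0,0,0,1,0,0.5,0,0,1,0,0,0,0,1,0,0,0,0,1,0,0,0,0,1,0,0,0,0,1,0,0,0,0]
}}

```text
time: 13.47
tcp_pos: [0.4653, -0.2529, 0.1618]
orientation: [-0.7, 0.101, -0.1, 0.7]
force: [-2.6, 1.2, 0.3]
opening: 0.203
```

Request:
{"fn": "step_arm", "kwargs": {
  "moves": [1,0,0.5,0,0,1,0,0,0,0,1,0,0.5,0,0,1,0,0,0,0,1,0,0,0,0,1,0,0,0,0,1,0,0,0,0,1,0,0,0,0]
}}

```text
time: 14.13
tcp_pos: [0.4655, -0.253, 0.161]
orientation: [0.7, -0.1, 0.101, -0.7]
force: [-2.9, 0.4, 3.5]
opening: 0.199
```

Request:
{"fn": "step_arm", "kwargs": {
  "moves": [1,0,0.5,0,0,1,0,0,0,0,1,0,0,0,0,1,0,0,0,0,1,0,0,0,0,1,0,0,0,0,1,0,0,0,0,1,0,0,0,0]
}}

```text
time: 14.8
tcp_pos: [0.4656, -0.2531, 0.161]
orientation: [0.7, -0.1, 0.101, -0.7]
force: [-3.6, 1.3, 5.3]
opening: 0.206
```

The floor is felt at TCP z ≈ 0.161, so the bottom is 106 mm below the TCP, as predicted. I'll raise 2.5 mm and shift towards the hinge.

Request:
{"fn": "step_arm", "kwargs": {
  "moves": [1,0,-1.5,0,0,1,0,-1.5,0,0,1,1,0,0,0,1,1.5,0,0,0,1,1.5,0,0,0,1,1.5,0,0,0,1,1.5,0,0,0,1,1.5,0,0,0]
}}

```text
time: 15.47
tcp_pos: [0.4696, -0.2537, 0.1611]
orientation: [-0.699, 0.104, -0.096, 0.701]
force: [-10.5, 2.4, 1.4]
opening: 0.203
```

Request:
{"fn": "step_arm", "kwargs": {
  "moves": [1,1.5,0,0,0,1,1.5,0,0,0,1,1.5,0,0,0,1,1.5,0,0,0,1,1.5,0,0,0,1,1.5,0,0,0,1,1.5,0,0,0,1,0.5,0,0,0]
}}

```text
time: 16.13
tcp_pos: [0.4824, -0.2572, 0.1612]
orientation: [-0.699, 0.102, -0.098, 0.701]
force: [-4.6, 1.4, -3.1]
opening: 0.199
```

```bash
python3 - <<'E'
from h import *
import pickle
s=get_state();print(s['time'],s['tcp_pos'],s['opening'],s['force']);pickle.dump(s,open('w9.pkl','wb'))
im=camera('wrist')[:,:,::-1];cv2.imwrite('pics/w9.png',im)
s=get_state();print(s['time'],s['tcp_pos'],s['opening'],s['force'])
cv2.imwrite('pics/w9z.png',cv2.resize(im[200:400,220:460],None,fx=3,fy=3,interpolation=cv2.INTER_CUBIC))
E
```

```text
16.1333 [ 0.48235495 -0.25719581  0.16121405] 0.19926598967145656 [-4.55927603  1.35798256 -3.12003192]
16.1833 [ 0.48265359 -0.25736168  0.1614689 ] 0.2048924353227103 [-5.47103734  1.17858231 -4.4271129 ]
```

View pics/w9z.png

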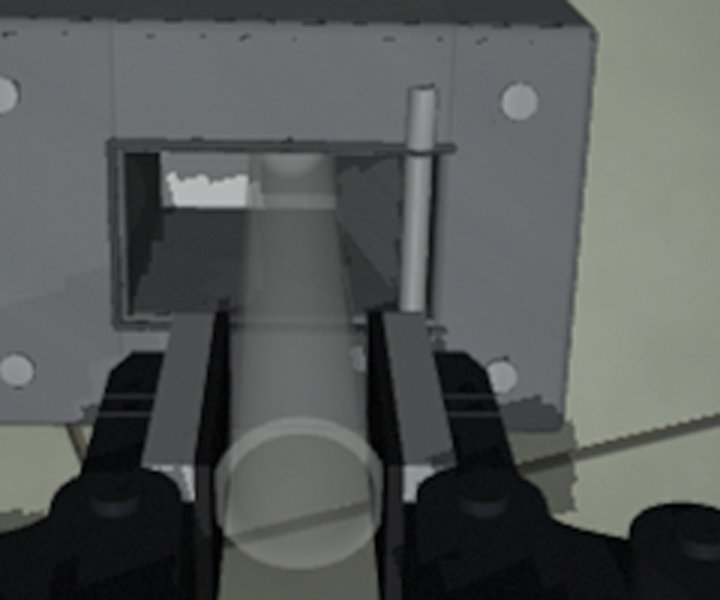

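Request:
{"fn": "step_arm", "kwargs": {
  "moves": [1,0,0,0,0,1,0,0,0,0,1,0,0,0,0,1,0,0,0,0,1,0,0,0,0,1,0,0,0,0,1,0,0,0,0,1,0,0,0,0]
}}

```text
time: 16.85
tcp_pos: [0.4841, -0.2584, 0.1633]
orientation: [-0.7, 0.1, -0.1, 0.7]
force: [-4.2, 2.3, -3.4]
opening: 0.201
```

```bash
python3 - <<'E'
from h import *
import pickle
for i in range(3):
    s=get_state();print(s['time'],s['tcp_pos'],s['force'],R.from_quat(s['orientation']).as_matrix()[:,1].round(4))
    if i==0: pickle.dump(s,open('w10.pkl','wb'))
    im=camera('wrist')[:,:,::-1]
    if i==0: cv2.imwrite('pics/w10z.png',cv2.resize(im[200:400,220:460],None,fx=3,fy=3,interpolation=cv2.INTER_CUBIC))
a=camera('scene')[:,:,::-1]
cv2.imwrite('pics/s10z.png',cv2.resize(a[220:390,360:520],None,fx=3.5,fy=3.5,interpolation=cv2.INTER_CUBIC))
E
```

```text
16.85 [ 0.48413464 -0.25835679  0.16333923] [-4.15869527  2.28026729 -3.43384049] [ 0.  0. -1.]
16.9 [ 0.48417486 -0.25839815  0.16338302] [-4.27330886  1.26090899 -3.37273104] [ 2.e-04 -0.e+00 -1.e+00]
16.95 [ 0.48414314 -0.2583857   0.16332874] [-3.61925519  1.49557817 -3.41268714] [ 0.  0. -1.]
```

View pics/w10z.png

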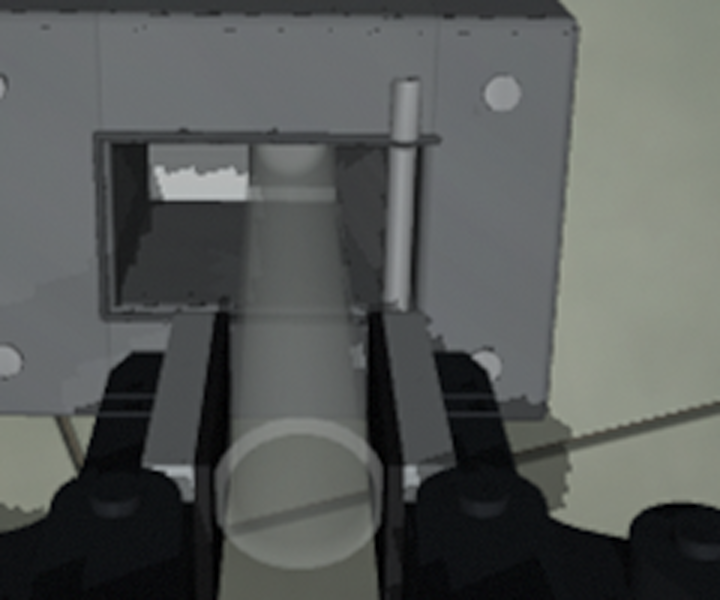

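View pics/s10z.png

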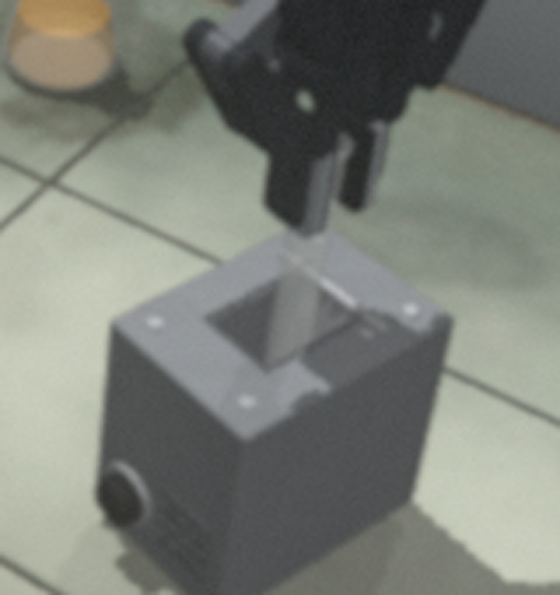

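```bash
python3 - <<'E'
from h import *
import pickle
s=pickle.load(open('w10.pkl','rb'))
C=cam('wrist',s);M=R.from_quat(s['orientation']).as_matrix()
f=lambda p:((p[0]+.5)/3-.5+220,(p[1]+.5)/3-.5+200)
def r(p,z=.105): return M.T@(ray('wrist',f(p),z,C)-s['tcp_pos'])*1000
for n,p,dx,z in[('scrU',(503,93),40.9,.105),('scrD',(489,362),40.9,.105),('scrL',(5,361),-40.9,.105),('corU',(577,20),52.5,.105),('seamL',(97,20),-23,.105),('pinU',(407,80),25.3,.107),('tubeC',(292,150),0,.0575),('tubeL',(250,150),0,.0575),('tubeR',(334,150),0,.0575),('mouthU',(250,135),0,.105),('mouthL',(150,312),0,.105)]:
    q=r(p,z);print(n,q.round(1),'well x',(q[0]-dx+9.5).round(1))
E
```

```text
scrU [31.6 58.3 22.5] well x 0.2
scrD [ 31.6  58.3 -25.3] well x 0.2
scrL [-51.   58.3 -25.1] well x -0.6
corU [42.5 58.3 34.3] well x -0.5
seamL [-32.3  58.3  34.3] well x 0.2
pinU [16.1 56.3 25.2] well x 0.3
tubeC [ -2.3 105.8  -3.1] well x 7.2
tubeL [-10.7 105.8  -3.1] well x -1.2
tubeR [  6.2 105.8  -3.1] well x 15.7
mouthU [-8.7 58.3 15.4] well x 0.8
mouthL [-25.9  58.3 -15.9] well x -16.4
```

The tube's bottom is deflected by the flap ~2 mm short of the well axis; correct by +2 mm and probe down.

Request:
{"fn": "step_arm", "kwargs": {
  "moves": [1,1,0,0,0,1,1,0,0,0,1,0,0,0,0,1,0,0,0,0,1,0,1,0,0,1,0,0.5,0,0,1,0,0.5,0,0,1,0,0,0,0]
}}

```text
time: 17.72
tcp_pos: [0.487, -0.2596, 0.1625]
orientation: [0.7, -0.099, 0.101, -0.699]
force: [-3.7, 0.9, 1.7]
opening: 0.2
```

Request:
{"fn": "step_arm", "kwargs": {
  "moves": [1,0,0.5,0,0,1,0,0.5,0,0,1,0,0.5,0,0,1,0,0.5,0,0,1,0,0,0,0,1,0,0,0,0,1,0,0,0,0,1,0,0,0,0]
}}

```text
time: 18.38
tcp_pos: [0.486, -0.259, 0.1592]
orientation: [0.7, -0.1, 0.1, -0.7]
force: [-3.7, 0.4, 3.1]
opening: 0.206
```

Request:
{"fn": "step_arm", "kwargs": {
  "moves": [1,0,0.5,0,0,1,0,0.5,0,0,1,0,0.5,0,0,1,0,0.5,0,0,1,0,0,0,0,1,0,0,0,0,1,0,0,0,0,1,0,0,0,0]
}}

```text
time: 19.05
tcp_pos: [0.4859, -0.2589, 0.1571]
orientation: [-0.7, 0.101, -0.1, 0.7]
force: [-3.7, 1.0, 1.3]
opening: 0.206
```

```bash
python3 - <<'E'
from h import *
for i in range(3):
    s=get_state();print(s['time'],s['tcp_pos'],s['force'],s['wrist_torque'].round(2),R.from_quat(s['orientation']).as_matrix()[:,1].round(4))
    im=camera('wrist')[:,:,::-1]
    if i==0: cv2.imwrite('pics/w11z.png',cv2.resize(im[200:400,220:460],None,fx=3,fy=3,interpolation=cv2.INTER_CUBIC))
E
```

```text
19.05 [ 0.48588195 -0.25886573  0.15711632] [-3.7202695   0.95287403  1.28433832] [0.31 0.96 0.04] [-4.e-04  3.e-04 -1.e+00]
19.1 [ 0.48590083 -0.25885908  0.1571268 ] [-3.02165165  1.41237031  0.75740756] [0.28 0.91 0.03] [-4.e-04  3.e-04 -1.e+00]
19.15 [ 0.4858915  -0.25887022  0.1571316 ] [-2.81580822  0.87444601  1.05753288] [ 0.27  0.93 -0.03] [-4.e-04  2.e-04 -1.e+00]
```

View pics/w11z.png

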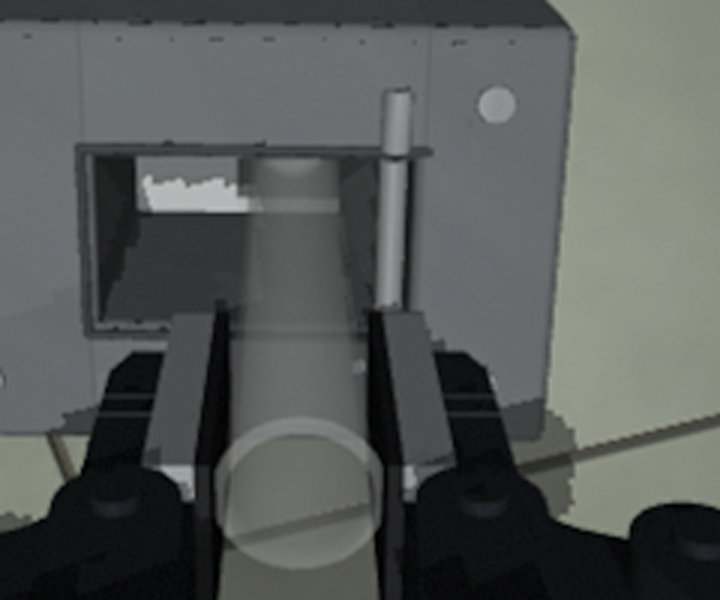

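The tube is in the well: z 0.157, below floor level, at about 1 N. I'll carry on down.

Request:
{"fn": "step_arm", "kwargs": {
  "moves": [1,0,0.5,0,0,1,0,0.5,0,0,1,0,0.5,0,0,1,0,0.5,0,0,1,0,0.5,0,0,1,0,0.5,0,0,1,0,0.5,0,0,1,0,0,0,0]
}}

```text
time: 19.87
tcp_pos: [0.486, -0.259, 0.1537]
orientation: [-0.7, 0.1, -0.1, 0.7]
force: [-3.1, 0.5, 1.2]
opening: 0.207
```

Request:
{"fn": "step_arm", "kwargs": {
  "moves": [1,0,0.5,0,0,1,0,0.5,0,0,1,0,0.5,0,0,1,0,0,0,0,1,0,0,0,0,1,0,0,0,0,1,0,0,0,0,1,0,0,0,0]
}}

```text
time: 20.53
tcp_pos: [0.4859, -0.2589, 0.1521]
orientation: [-0.7, 0.101, -0.1, 0.7]
force: [-3.0, 0.7, 1.1]
opening: 0.204
```

Request:
{"fn": "step_arm", "kwargs": {
  "moves": [1,0,0.5,0,0,1,0,0.5,0,0,1,0,0.5,0,0,1,0,0,0,0,1,0,0,0,0,1,0,0,0,0,1,0,0,0,0,1,0,0,0,0]
}}

```text
time: 21.2
tcp_pos: [0.4861, -0.259, 0.1508]
orientation: [0.7, -0.1, 0.1, -0.7]
force: [-3.6, 0.6, 1.7]
opening: 0.206
```

Request:
{"fn": "step_arm", "kwargs": {
  "moves": [1,0,0.5,0,0,1,0,0.5,0,0,1,0,0.5,0,0,1,0,0,0,0,1,0,0,0,0,1,0,0,0,0,1,0,0,0,0,1,0,0,0,0]
}}

```text
time: 21.87
tcp_pos: [0.4859, -0.2589, 0.1492]
orientation: [-0.7, 0.101, -0.1, 0.7]
force: [-3.5, 1.8, 1.3]
opening: 0.205
```

Request:
{"fn": "step_arm", "kwargs": {
  "moves": [1,0,0.5,0,0,1,0,0.5,0,0,1,0,0.5,0,0,1,0,0,0,0,1,0,0,0,0,1,0,0,0,0,1,0,0,0,0,1,0,0,0,0]
}}

```text
time: 22.53
tcp_pos: [0.486, -0.2589, 0.1477]
orientation: [-0.7, 0.1, -0.1, 0.7]
force: [-2.7, 1.5, 1.9]
opening: 0.204
```

Request:
{"fn": "step_arm", "kwargs": {
  "moves": [1,0,0.5,0,0,1,0,0.5,0,0,1,0,0.5,0,0,1,0,0,0,0,1,0,0,0,0,1,0,0,0,0,1,0,0,0,0,1,0,0,0,0]
}}

```text
time: 23.2
tcp_pos: [0.486, -0.2589, 0.1462]
orientation: [-0.7, 0.1, -0.1, 0.7]
force: [-3.6, 0.5, 1.4]
opening: 0.201
```

Request:
{"fn": "step_arm", "kwargs": {
  "moves": [1,0,0.5,0,0,1,0,0.5,0,0,1,0,0.5,0,0,1,0,0,0,0,1,0,0,0,0,1,0,0,0,0,1,0,0,0,0,1,0,0,0,0]
}}

```text
time: 23.87
tcp_pos: [0.486, -0.2589, 0.1447]
orientation: [-0.7, 0.1, -0.1, 0.7]
force: [-3.8, 0.6, 1.3]
opening: 0.205
```

Request:
{"fn": "step_arm", "kwargs": {
  "moves": [1,0,0.5,0,0,1,0,0.5,0,0,1,0,0.5,0,0,1,0,0,0,0,1,0,0,0,0,1,0,0,0,0,1,0,0,0,0,1,0,0,0,0]
}}

```text
time: 24.53
tcp_pos: [0.486, -0.2589, 0.1432]
orientation: [-0.7, 0.1, -0.1, 0.7]
force: [-3.0, 1.0, 1.2]
opening: 0.207
```

Request:
{"fn": "step_arm", "kwargs": {
  "moves": [1,0,0.5,0,0,1,0,0.5,0,0,1,0,0.5,0,0,1,0,0,0,0,1,0,0,0,0,1,0,0,0,0,1,0,0,0,0,1,0,0,0,0]
}}

```text
time: 25.2
tcp_pos: [0.486, -0.2589, 0.1417]
orientation: [-0.7, 0.1, -0.1, 0.7]
force: [-3.2, 1.3, 1.5]
opening: 0.2
```

Request:
{"fn": "step_arm", "kwargs": {
  "moves": [1,0,0.5,0,0,1,0,0.5,0,0,1,0,0.5,0,0,1,0,0,0,0,1,0,0,0,0,1,0,0,0,0,1,0,0,0,0,1,0,0,0,0]
}}

```text
time: 25.87
tcp_pos: [0.486, -0.2589, 0.1402]
orientation: [-0.7, 0.1, -0.1, 0.7]
force: [-3.4, -0.3, 1.9]
opening: 0.204
```

Request:
{"fn": "step_arm", "kwargs": {
  "moves": [1,0,0.5,0,0,1,0,0.5,0,0,1,0,0.5,0,0,1,0,0,0,0,1,0,0,0,0,1,0,0,0,0,1,0,0,0,0,1,0,0,0,0]
}}

```text
time: 26.53
tcp_pos: [0.4862, -0.2591, 0.1393]
orientation: [0.7, -0.1, 0.101, -0.7]
force: [-4.7, 1.7, 5.1]
opening: 0.203
```

Request:
{"fn": "step_arm", "kwargs": {
  "moves": [1,0,0.5,0,0,1,0,0.5,0,0,1,0,0.5,0,0,1,0,0,0,0,1,0,0,0,0,1,0,0,0,0,1,0,0,0,0,1,0,0,0,0]
}}

```text
time: 27.2
tcp_pos: [0.4863, -0.2592, 0.1383]
orientation: [0.7, -0.1, 0.101, -0.7]
force: [-5.9, 1.9, 8.7]
opening: 0.202
```

Seat felt: force rose from ~1.5 to 5.1 and then 8.7 N at z ≈ 0.1393–0.1383. I'll push about 4.4 mm further, gently.

Request:
{"fn": "step_arm", "kwargs": {
  "moves": [1,0,0.4,0,0,1,0,0.4,0,0,1,0,0.4,0,0,1,0,0.4,0,0,1,0,0.4,0,0,1,0,0,0,0,1,0,0,0,0,1,0,0,0,0]
}}

```text
time: 27.87
tcp_pos: [0.4863, -0.2592, 0.1363]
orientation: [0.7, -0.1, 0.101, -0.7]
force: [-4.8, 1.6, 8.4]
opening: 0.201
```

```bash
python3 - <<'E'
from h import *
for i in range(2):
    s=get_state();print(s['time'],s['tcp_pos'],s['force'],s['wrist_torque'].round(2))
    im=camera('wrist')[:,:,::-1]
    if i==0: cv2.imwrite('pics/w12z.png',cv2.resize(im[200:400,220:460],None,fx=3,fy=3,interpolation=cv2.INTER_CUBIC))
E
```

```text
27.8667 [ 0.48628668 -0.2592028   0.13631857] [-4.80234854  1.58759151  8.39186127] [0.4  1.2  0.01]
27.9167 [ 0.48630023 -0.25923363  0.13634242] [-4.68080215  1.32758551  7.46301197] [ 0.46  1.19 -0.  ]
```

View pics/w12z.png

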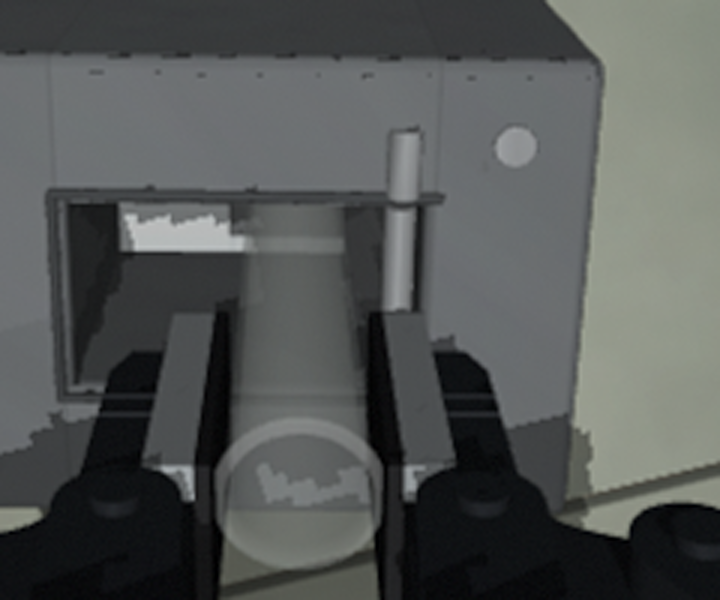

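Rim unmoved in the grip, force steady at ~8 N while moving: the seat is sliding. I'll go 2.2 mm more.

Request:
{"fn": "step_arm", "kwargs": {
  "moves": [1,0,0.4,0,0,1,0,0.4,0,0,1,0,0.4,0,0,1,0,0.4,0,0,1,0,0.4,0,0,1,0,0.4,0,0,1,0,0,0,0,1,0,0,0,0]
}}

```text
time: 28.63
tcp_pos: [0.4863, -0.2592, 0.1339]
orientation: [0.7, -0.1, 0.101, -0.7]
force: [-5.0, 1.3, 7.7]
opening: 0.208
```

Request:
{"fn": "step_arm", "kwargs": {
  "moves": [1,0,-0.2,0,0,1,0,-0.2,0,0,1,0,-0.2,0,0,1,0,-0.2,0,0,1,0,-0.1,0,0,1,0,0,0,0,1,0,0,0,0,1,0,0,0,0]
}}

```text
time: 29.3
tcp_pos: [0.4862, -0.2591, 0.1339]
orientation: [0.7, -0.1, 0.101, -0.7]
force: [-4.6, 0.2, 4.8]
opening: 0.204
```

About 5 mm pushed; the spring-back is relieved. Releasing.

Request:
{"fn": "step_arm", "kwargs": {
  "moves": [0.7,0,0,0,0,0.6,0,0,0,0,0.5,0,0,0,0,0.4,0,0,0,0,0.2,0,0,0,0,0,0,0,0,0,0,0,0,0,0,0,0,0,0]
}}

```text
schema error: expected a multiple of 5 numbers
```

```bash
python3 - <<'E'
from h import *
s=get_state();print(s['time'],s['tcp_pos'],s['force'],s['opening'])
im=camera('wrist')[:,:,::-1];cv2.imwrite('pics/w13.png',im)
E
```

```text
29.3 [ 0.48616786 -0.25907384  0.13392091] [-4.56518314  0.23211233  4.78775244] 0.20422679846810707
```

View pics/w13.png

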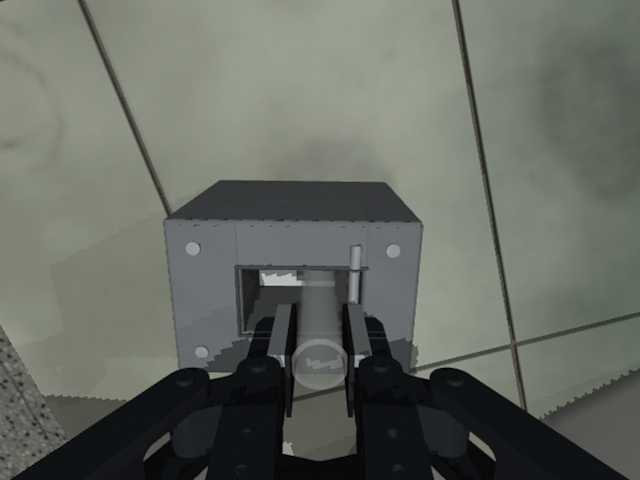

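The call was refused because of a wrong count of numbers (the jaws are still holding the tube). Sending it again with the count right.

Request:
{"fn": "step_arm", "kwargs": {
  "moves": [0.7,0,0,0,0,0.6,0,0,0,0,0.5,0,0,0,0,0.4,0,0,0,0,0.2,0,0,0,0,0,0,0,0,0,0,0,0,0,0,0,0,0,0,0]
}}

```text
time: 30.02
tcp_pos: [0.4862, -0.259, 0.1338]
orientation: [0.7, -0.1, 0.101, -0.7]
force: [-0.5, 0.2, -1.2]
opening: 0.998
```

```bash
python3 - <<'E'
from h import *
s=get_state();print(s['time'],s['tcp_pos'],s['force'],s['opening'])
im=camera('wrist')[:,:,::-1];cv2.imwrite('pics/w14.png',im)
E
```

```text
30.0167 [ 0.48615356 -0.2590407   0.13381892] [-0.52297009  0.21960425 -1.16203467] 0.9977728747418829
```

View pics/w14.png

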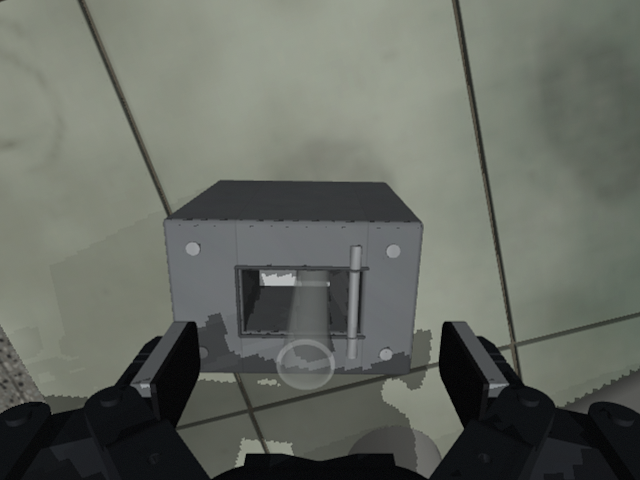

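Released: the tube leans only slightly (rim moved from x = 320 to 305 px) and the jaws are clear of it. I'll retreat straight up.

Request:
{"fn": "step_arm", "kwargs": {
  "moves": [0,0,-6,0,0,0,0,-12,0,0,0,0,-18,0,0,0,0,-18,0,0,0,0,-18,0,0,0,0,-18,0,0,0,0,-12,0,0,0,0,0,0,0]
}}

```text
time: 30.73
tcp_pos: [0.4881, -0.2604, 0.2406]
orientation: [0.701, -0.098, 0.103, -0.699]
force: [0.7, -0.7, 0.3]
opening: 0.996
```

```bash
python3 - <<'E'
from h import *
s=get_state();print(s['time'],s['tcp_pos'],s['force'],s['opening'])
im=camera('wrist')[:,:,::-1];cv2.imwrite('pics/w15.png',im)
a=camera('scene')[:,:,::-1];cv2.imwrite('pics/s15.png',a)
cv2.imwrite('pics/s15z.png',cv2.resize(a[220:390,360:520],None,fx=3.5,fy=3.5,interpolation=cv2.INTER_CUBIC))
E
```

```text
30.7333 [ 0.48810143 -0.26037502  0.24057863] [ 0.66583939 -0.74702536  0.30251288] 0.9956330889141544
```

View pics/w15.png

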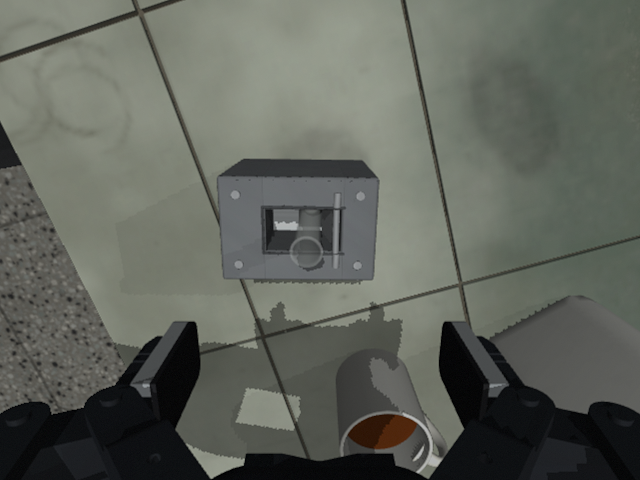

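View pics/s15z.png

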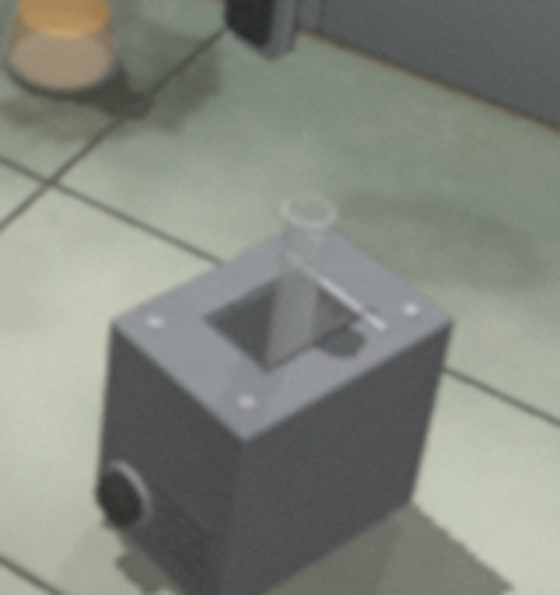

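```bash
python3 - <<'E'
from h import *
C=cam('wrist')
f=lambda p:((p[0]+.5)/3.5-.5+360,(p[1]+.5)/3.5-.5+220)
c=np.array([.4755,-.2558]);X=np.array([np.cos(-.295),np.sin(-.295)]);Y=np.array([-X[1],X[0]])
for z in(.149,.153,.157):
    a=ray('wrist',(306,252),z,C)[:2];b=ray('scene',f((308,211)),z)[:2]
    for q in(a,b): print(z,q.round(4),'rel well', ((q-c)@X*1e3-9.5).round(1),((q-c)@Y*1e3).round(1))
a=cv2.imread('pics/w15.png');g=a[235:270,285:330];cv2.imwrite('pics/w15z.png',cv2.resize(a[170:290,210:390],None,fx=4,fy=4,interpolation=cv2.INTER_CUBIC))
E
```

```text
0.149 [ 0.4789 -0.2553] rel well -6.4 1.5
0.149 [ 0.4844 -0.2553] rel well -1.2 3.1
0.153 [ 0.4794 -0.254 ] rel well -6.3 2.8
0.153 [ 0.4798 -0.2571] rel well -5.0 -0.0
0.157 [ 0.4799 -0.2527] rel well -6.2 4.2
0.157 [ 0.4752 -0.259 ] rel well -8.8 -3.1
```

View pics/w15z.png

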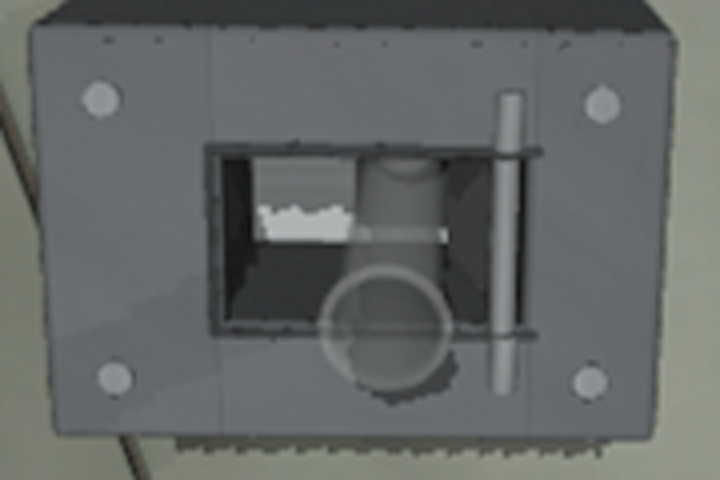

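Views agree: rim at z ≈ 0.152 (0.153 predicted), tilt about 0.05 rad, flap held back. Handing in.

```bash
python3 -c "
from rig import *
print(get_state()['time']);print(finish_job())"
```

```text
30.8333
the job is handed in; nothing more can be done
None
```

The tube is standing in the well, right way up and released, and I handed the job in at 30.8 s of the 51 s. `finish_job()` gives no verdict, so whether it passed is not confirmed.

**What I did:**
- I pressed the flap open near its free edge at about 4 N.
- I felt the chamber floor, then shifted the tube about 21 mm across to the well. That included a 2 mm correction, because the flap was pushing the bottom of the tube off the axis.
- I lowered the tube until it met the seat, about 22 mm below the chamber floor. The wrist read 8–9 N while the seat slid, and by the tool height I pushed it down about 5 mm.
- I backed the tool off slightly, let go and retreated upwards.

**Last checks:**
- **Height:** the wrist and scene cameras put the rim at about 0.152 m, against 0.153 m expected if the tube is on the seat.
- **Tilt:** it leans about 0.05 rad towards the free edge, and the limit is 0.15.
- **Flap and gripper:** the flap is held back by the tube, at about 1.4 rad worked out from the geometry. The gripper is clear.
- **Jar and flask:** I did not touch the jar or the flask.

**What disagreed or went wrong:**
- Wrist and scene positions differed by 1–2 mm, within their stated calibration.
- As the tube began to shift across, the wrist briefly read 10.5 N sideways. The bottom was probably still lifting off the floor. Settled readings were 3–4 N, but I had no direct reading of the tube-on-flap force, whose limit is 10 N.
- One move call was refused for a wrong count of numbers, and I resent it.

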